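# Dock a bulb in the bulb test slide and switch the test on

### The arm

A 6-joint arm with a two-finger parallel gripper is mounted at the origin on a cart in front of the work surface, level with it; the furniture and walls round the work are solid. World frame = base frame: x ahead of the robot, y to its left, z up, the work surface at z = 0. Lengths are in m, angles in rad, forces in N, time in s.
With the tool pointing down it reaches from about 0.35 to 0.775 m from the base axis. Payload 5.5 kg.
Tool frame: the origin (TCP) lies at the very end of the fingers, on their centre line; the grasp point (between the pads) lies 19 mm behind it; x points along the fingers, y is the direction in which the jaws open and shut, and the axes are right-handed (so a half turn about x gives the same grasp; the last joint's range is limited). The gripper opens to 85 mm and grips with 20 to 120 N. Pads are 22 mm wide; open, the fingers measure 114 mm over their backs; the gripper's body (76 mm by 85 mm) begins 54 mm behind the grasp point. The pads swing forward as they close: fully open they stand 13 mm farther back than shut.
Start: joints at [-1.412, 0.313, 0.046, 1.304, 0, 1.431], TCP at [0.169, -0.55, 0.231] pointing down, gripper open.
Joint ranges: [-2.76, 2.76], [-0.86, 1.69], [-1.03, 1.26], [-2.2, 2.34], [-1.47, 1.5], [-3.14, 3.14]. Speed limits (rad/s): [2.57, 2.57, 3.14, 3.14, 3.14, 3.14].

### API

Orientations are given as a unit quaternion [w, x, y, z].
In Python, from plant import robot gives the robot as it stands.
- The arm moves only by the shell command python3 -m handwheel 'ROWS' [OPENING]. ROWS is a JSON object of lists of equal length, an entry for each row: "translation": the shift along the tool's x, y, z in m, a list of three; "twist": the turn about the tool's x in rad. In form: {"translation": [[dx, dy, dz], ...], "twist": [twist, ...]}. A call has 1 to 12 rows; each row shifts and turns the commanded pose from where the row before left it, along the tool's axes as they then stand; what a row does not reach is not made up. A row lasts 1/10 s, in which the tool goes at most 50 mm and 8.59 degrees, less where a joint would pass 70% of its speed; a pose out of reach is approached as far as the arm can. A call is refused whole if a number of a shift passes 0.05 or a number of a turn 0.15, either way. A call with a gripper value outside its range is refused whole. OPENING is the opening, from 0 (shut) to 1 (fully open), set as the call begins (- or left out, the last holds). The fingers move at their own pace and stop on an object; the grip force is fixed at half the most. Time passes only in rows, so rows that do not move let the fingers close. It gives the time, the measured TCP pose, the force and the opening at its end, in the units of the state.
- robot.get_state(): the state, without advancing time (a new reading comes with each control period).
- robot.get_image(name): name is "scene" or "top"; returns (picture, depth): 400x640x3 uint8, red, green, blue; 400x640 float32, m along the optical axis (not along the pixel's ray), 0 where there is no reading.
- robot.camera_info(name): a dict with "mtx" (3x3 intrinsics, pixels), "R" (3x3) and "t" (3): a world point X has camera coordinates R X + t. Camera axes: x right, y down, z forward; pixel columns grow to the right and rows downward; lengths in m; the calibration is good to about 2 mm. A picture is of the moment at which its call begins. camera_info takes no time and is no camera call.
- robot.sign_off(): hands the job in, once; it reports no verdict.
The state is a dict: "clock": time; "joint_pos": joint angles; "qvel": joint speeds; "tau": joint torques, N m; "position": TCP position; "eef_rot": TCP orientation; "ft_force": force on the tool from outside, world axes, zero at the start; "wrist_torque": the same for the moment, N m; "grip_width": finger opening in m.
Only numpy, scipy, OpenCV 4.12 (cv2) and the standard library are available. Lean on these libraries where they do the work, as an engineer would, in place of code of your own. Each camera call takes 0.05 s, during which the arm holds its last target. There are 200 camera calls.

### The job

The clear bulb lies in the locked carriage of the bulb test slide. Press the carriage's lock button down with your fingertips and, keeping it down, push the carriage all the way to its end stop so that the bulb's cap goes onto the contact in the black block; let the button spring up so the carriage is locked there, then press down the raised half of the rocker switch, the half farther from the black block, to start the test. Push and press only: do not touch or lift the bulb, do not lift or shift the other things on the bench, and do not switch on before the carriage is home.

Things in the scene. Friction and masses are not known exactly. Their poses are not given: they have to be found in the camera images.
- test_slide: bulb test slide, a low fixture fixed to the bench: base plate 100 mm (its x) by 315 mm (its y, -150 to +165). Origin on the bench, z up. A grey carriage on two steel rods travels along its -y axis to a black contact block (68 mm wide, y -48 to -72, 76 mm tall, 24 mm round socket facing +y); behind it a grey switch housing (68 mm wide, y -72 to -142, top 48 mm up)
- carriage (a joint): carriage position along the fixture's -y axis in m: about 0 at the loading end, where it starts locked, 0.097 at the end stop. About 2.5 N slide it when unlocked, about 5 N in all for the last 4 mm against the spring contact. The lock drops into a notch every 12 mm, with 1.5 mm of play either way; the last notch is at 0.096. Carriage body 80 mm wide, 96 mm long, deck 36 mm up
- lock_button (a joint): how far the lock button is pressed down in m: 0 up (locked when in a notch), 0.008 fully down; below 0.0045 the lock bites. The spring takes 2.5 N to start and 6 N to press fully. It springs up by itself over a notch
- button_top (a point): centre of the top of the lock button, a ribbed black pad 46 mm (fixture x) by 36 mm (fixture y) at the carriage's rear (+y) end, top 50 mm above the bench when up; moves with it. 20 mm from here towards fixture -y is the upright rear face of the thumb rest (part of the carriage, 96 mm wide, 18 mm thick, top 72 mm up): push the carriage by it. Behind the button nothing is higher than 38 mm
- cradle (a point): middle of the floor of the cradle pocket on the carriage, 40 mm above the bench, just in front of the thumb rest; the bulb lies in it between low walls, cap towards the contact block. Axes as the fixture's
- bulb_clear: clear glass bayonet bulb, 50 mm long, globe 25 mm thick, cap 17 mm thick, lying in the cradle, loose; x axis towards the cap, origin under its middle
- contact_pin (a joint): how far the brass spring contact in the socket is pushed in, in m: 0 free, 0.007 fully in; about 0.003 when the bulb is docked. The bulb's cap pushes it, 1.3 N to start and 0.25 N per mm
- test_switch (a joint): rocker switch angle in rad: 0 off, 0.4 fully on. It stays where it is left; about 2.5 N pressed down on the raised half moves it
- switch_press (a point): point to press, on the top of the rocker's raised half, 13 mm from its pivot towards fixture -y; about 60 mm above the bench when off, about 5 mm lower when on. The black rocker is 25 mm (fixture x) by 37 mm (fixture y), on the switch housing; nothing higher stands within 38 mm of the pivot
- bulb_amber: bystander: amber bulb, 52 mm long, lying on the bench beside the fixture
- bulb_red: bystander: red bulb, 56 mm long, lying on the bench beside the fixture
- relay_1: bystander: black cube-like plug-in relay, 30x30x39 mm, standing on the far side of the fixture
- spark_plug_1: bystander: spark plug, 79 mm long, lying on the bench
- screwdriver_1: bystander: screwdriver with red handle, 212 mm long, lying on the far side of the fixture
- tape_measure: bystander: yellow tape measure, 32x74x58 mm, standing further back on the bench
There are look-alikes about, which are no part of the job. What is shaped like the bulb_clear but turquoise is not meant.

How it is judged:
On the way, in this order (a step that is already met when the one before it is completed fails the run):
1. the carriage is on its way with the lock button held down (value of joint carriage between 0.02 and 0.085 m and value of joint lock_button above 0.004 m), for 0.1 s.
2. the carriage is home, the button has sprung up and the bulb's cap presses on the contact (value of joint carriage above 0.0935 m and value of joint lock_button below 0.0015 m and value of joint contact_pin above 0.001 m), for 0.2 s.
3. the rocker is pressed over (value of joint test_switch above 0.3 rad), for 0.1 s.
At the end, for the whole second after the job is handed in: the carriage stands at its end stop (within 3.5 mm) with the lock button up (within 1.5 mm), the bulb lies still in its cradle (its origin within 16 mm of the cradle's middle) and pushes the contact in by at least 1 mm, and the rocker is on (over 0.3 rad) (all of step 2 and value of joint test_switch above 0.3 rad and horizontal distance between bulb_clear and cradle below 0.016 m and linear speed of bulb_clear below 0.02 m/s); the robot touches nothing.
It fails at once if the rocker is switched on before the carriage is home and its button is up (value of joint test_switch above 0.2 rad and (value of joint carriage below 0.0925 m or value of joint lock_button above 0.003 m)).
It fails at once if the robot touches the bulb under test (contact force between bulb_clear and the fingers above 0.5 N or contact force between bulb_clear and the arm above 0.5 N).
It fails at once if the bulb under test is lifted or thrown out of its cradle (over 12 mm) (z of bulb_clear in the frame of cradle above 0.012 m).
It fails at once if a bystander is lifted or shifted by more than 30 mm (distance of any of bulb_amber, bulb_red, relay_1, spark_plug_1, screwdriver_1, tape_measure from where it was at the start of the episode above 0.03 m).
It also fails if it takes over 38 s, if anything falls off the work surface, if the arm or the gripper's body presses on something with over 40 N, if the wrist force passes 120 N, or if a joint passes its speed limit or range.

## Working session

There is one attempt and no reset: what is moved stays moved. The work goes in short steps, Python scripts to look and compute and a shell command to move; the robot and the scene stay as the last step left them, time stands still between calls to the robot, and variables do not carry over. Pictures are saved under pics/ and viewed, about 8 in all and at most 12, crops included, and the job is handed in when it is done.

```bash
mkdir -p pics
python3 - <<'E'
from plant import robot
import cv2,numpy as np
s=robot.get_state();print({k:np.round(v,3).tolist() for k,v in s.items()})
for n in("top","scene"):
    p,d=robot.get_image(n);np.savez(f"{n}0.npz",p=p,d=d)
    cv2.imwrite(f"pics/{n}0.png",p[:,:,::-1]);c=robot.camera_info(n)
    print(n,np.round(c["mtx"],1).tolist(),np.round(c["R"],3).tolist(),np.round(c["t"],3).tolist())
E
```

```text
{'clock': 0.0, 'joint_pos': [-1.412, 0.314, 0.045, 1.304, 0.0, 1.431], 'qvel': [-0.002, -0.001, -0.0, -0.0, -0.0, -0.0], 'tau': [0.001, -48.063, 29.853, 0.019, -0.0, -0.0], 'position': [0.169, -0.549, 0.23], 'eef_rot': [0.105, 0.699, 0.106, -0.699], 'ft_force': [0.051, 0.347, -0.345], 'wrist_torque': [-0.04, -0.002, 0.002], 'grip_width': 0.085}
top [[474.7, 0.0, 322.2], [0.0, 474.7, 199.7], [0.0, 0.0, 1.0]] [[0.002, -0.999, 0.037], [-0.984, -0.009, -0.18], [0.18, -0.036, -0.983]] [0.162, 0.548, 1.031]
scene [[386.5, 0.0, 317.4], [0.0, 386.5, 203.7], [0.0, 0.0, 1.0]] [[-0.621, -0.784, -0.002], [-0.486, 0.386, -0.784], [0.615, -0.486, -0.621]] [0.477, 0.256, 0.643]
```

View pics/top0.png

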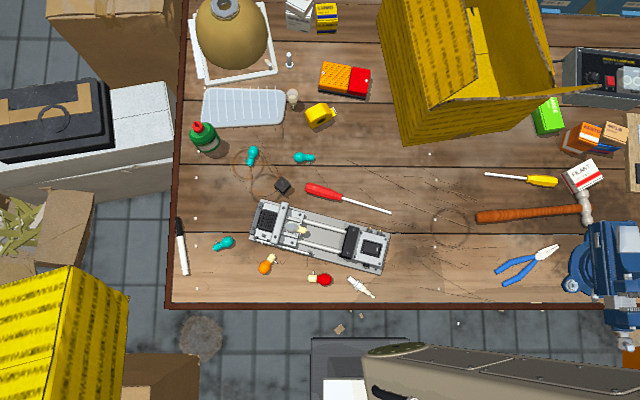

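View pics/scene0.png

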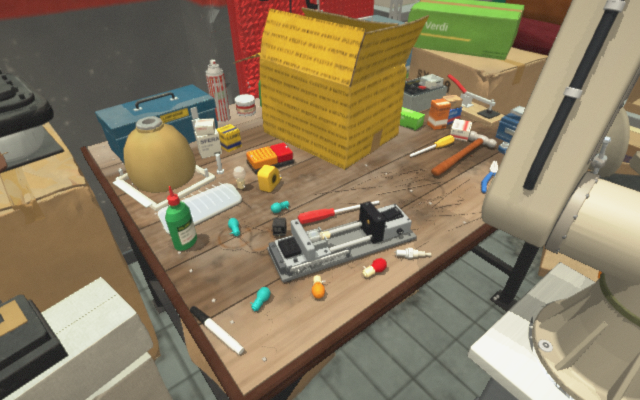

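The top view shows the fixture from (250,200) to (390,272). The button is at about (267,219), the thumb rest at (284,224), the black block at (350,242) and the rocker at (371,248). Next I'll measure these with the depth image.

```bash
cat > h.py <<'E'
import numpy as np,cv2
from plant import robot
def cloud(n,d):
    c=robot.camera_info(n);K=c["mtx"];v,u=np.mgrid[:d.shape[0],:d.shape[1]]
    X=np.stack([(u-K[0,2])/K[0,0]*d,(v-K[1,2])/K[1,1]*d,d],-1)
    return (X-np.array(c["t"]))@np.array(c["R"])
def ray(n,u,v,z):
    c=robot.camera_info(n);R=np.array(c["R"]);o=-R.T@c["t"];K=c["mtx"]
    r=R.T@np.array([(u-K[0,2])/K[0,0],(v-K[1,2])/K[1,1],1]);return o+r*(z-o[2])/r[2]
def px(n,X):
    c=robot.camera_info(n);q=np.array(c["mtx"])@(np.array(c["R"])@X+c["t"]);return q[:2]/q[2]
E
python3 - <<'E'
from h import *
a=np.load("top0.npz");p,d=a["p"],a["d"];X=cloud("top",d);z=X[...,2]
m=np.zeros(d.shape,np.uint8);m[190:285,240:400]=1
def rep(nm,mm):
    n,l,st,ce=cv2.connectedComponentsWithStats((mm&(m>0)).astype(np.uint8))
    for i in range(1,n):
        if st[i,4]>25:
            q=X[l==i]; r=cv2.minAreaRect((q[:,:2]*1000).astype(np.float32))
            print(nm,st[i].tolist(),"med",np.round(np.median(q,0),4),"rect",np.round(r[0],1),np.round(r[1],1),round(r[2],1))
print("bench z",np.median(z[280:295,230:390]))
rep("all>8mm",z>.008);rep("z42-56",(z>.042)&(z<.056));rep("z>62",z>.062)
rep("dark",(p.max(2)<60))
g=cv2.resize(p[190:285,240:400],None,fx=5,fy=5,interpolation=cv2.INTER_CUBIC)
zz=cv2.resize(cv2.applyColorMap(np.clip(z[190:285,240:400]/.08*255,0,255).astype(np.uint8),2),None,fx=3,fy=3,interpolation=0)
o=np.zeros((475+285//2*0,800,3),np.uint8);o=g[:,:,::-1];cv2.imwrite("pics/crop0.png",o)
E
```

```text
bench z 0.0008405240048233193
all>8mm [278, 190, 10, 5, 31] med [0.5698 0.2554 0.0262] rect [570.6 256.6] [ 9.7 21. ] 1.1
all>8mm [306, 190, 84, 24, 374] med [0.5609 0.134  0.0172] rect [501.3 158.8] [166.1 262.4] 40.9
all>8mm [249, 198, 142, 77, 5948] med [0.4653 0.1709 0.036 ] rect [434.1 177.7] [314.5 170.7] 75.1
all>8mm [258, 253, 19, 21, 193] med [0.4028 0.2884 0.0205] rect [405. 288.] [25.9 50.7] 49.3
all>8mm [308, 271, 24, 14, 222] med [0.372  0.1662 0.0216] rect [372.4 174.5] [32.7 62.4] 6.3
all>8mm [347, 274, 17, 11, 85] med [0.3656 0.0914 0.0165] rect [366.7 137.5] [ 21.8 133.6] 2.7
z42-56 [258, 209, 20, 23, 324] med [0.4989 0.288  0.0509] rect [499.2 287.9] [35.6 47.5] 74.7
z42-56 [281, 215, 26, 23, 191] med [0.4775 0.2275 0.0522] rect [483.3 226.3] [51.9 44.3] 75.1
z42-56 [349, 230, 39, 37, 754] med [0.4374 0.0614 0.0489] rect [439.1  60.1] [73.7 68.5] 74.8
z>62 [270, 201, 19, 44, 362] med [0.4909 0.2599 0.0721] rect [441.7 249.7] [192.9  54. ] 11.7
z>62 [286, 222, 10, 8, 50] med [0.4858 0.2363 0.0647] rect [422.7 225.3] [145.1  20.2] 9.2
z>62 [342, 224, 18, 34, 363] med [0.4507 0.105  0.0764] rect [409.1 134.4] [ 45.8 172.7] 54.0
dark [258, 210, 19, 22, 192] med [0.5012 0.2862 0.051 ] rect [434.9 262.5] [196.3  48.3] 21.7
dark [338, 226, 21, 34, 180] med [0.4547 0.1071 0.0753] rect [450.5 106.4] [30.2 66.5] 76.2
dark [361, 244, 21, 14, 63] med [0.4265 0.0498 0.0542] rect [436.4  56.3] [40.9 28.3] 74.9
```

View pics/crop0.png

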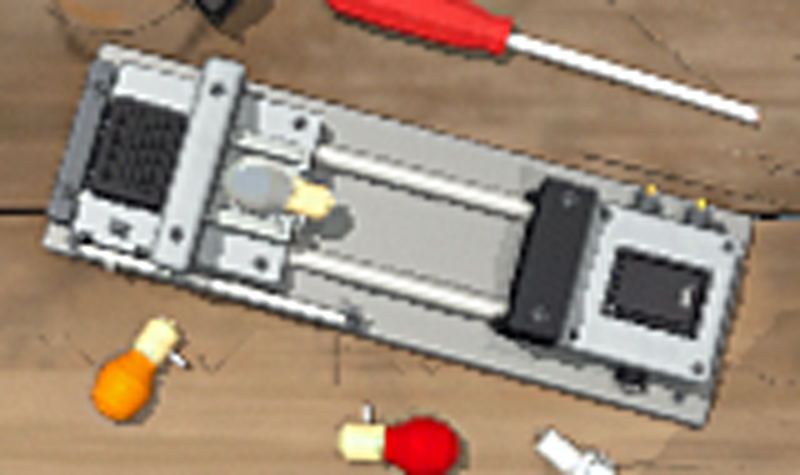

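The crop confirms it: the button is the ribbed pad left of the thumb rest, the clear bulb lies in the cradle, and the rocker is at crop (660,292). Next I'll work out the tool-frame moves.

```bash
cat >> h.py <<'E'
from scipy.spatial.transform import Rotation as Ro
U=np.array([-.2605,-.9655,0]); XF=np.array([.9655,-.2605,0])
BTN=np.array([.4992,.2879,.05]); SW=np.array([.4330,.0437,.060])
def pose():
    s=robot.get_state();q=s["eef_rot"];R=Ro.from_quat([q[1],q[2],q[3],q[0]]).as_matrix()
    return s,np.array(s["position"]),R
def to(goal):
    s,p,R=pose();a=R.T@XF;tw=np.arctan2(a[2],a[1]);tw=(tw+np.pi/2)%np.pi-np.pi/2
    e=np.asarray(goal)-p
    print("t",s["clock"],"pos",p.round(4),"F",np.round(s["ft_force"],2),"tool shift",(R.T@e).round(4),"twist",round(tw,3),"along,across",(e@U).round(4),(e@XF).round(4),"j",np.round(s["joint_pos"],2))
    return R,p
E
python3 - <<'E'
from h import *
R,p=to(BTN);print(R.round(3))
for w in([.35,-.2,.23],[.45,.1,.2]):print(w,(R.T@(np.array(w)-p)).round(3))
E
```

```text
t 0.1 pos [ 0.1692 -0.5491  0.2305] F [-0.63  0.04  0.27] tool shift [ 0.1817 -0.7025 -0.5617] twist -1.008 along,across -0.8941 0.1006 j [-1.41  0.31  0.05  1.3  -0.    1.43]
[[-0.     0.294 -0.956]
 [ 0.002 -0.956 -0.294]
 [-1.    -0.002 -0.   ]]
[0.35, -0.2, 0.23] [ 0.001 -0.28  -0.276]
[0.45, 0.1, 0.2] [ 0.031 -0.538 -0.459]
```

```bash
python3 -m handwheel '{"translation":[[0,-0.035,-0.0345],[0,-0.035,-0.0345],[0,-0.035,-0.0345],[0,-0.035,-0.0345],[0,-0.035,-0.0345],[0,-0.035,-0.0345],[0,-0.035,-0.0345],[0,-0.035,-0.0345]],"twist":[0,0,0,0,0,0,0,0]}' 0 && python3 -m handwheel '{"translation":[[0,0,0],[0,0,0],[0,0,0],[0,0,0],[0,0,0],[0,0,0],[0,0,0],[0,0,0],[0,0,0]],"twist":[-0.126,-0.126,-0.126,-0.126,-0.126,-0.126,-0.126,-0.126,0]}'
python3 - <<'E'
from h import *
R,p=to(BTN+[0,0,.08]);print(R.round(3))
E
```

```text
clock: 0.9
position: [0.3509, -0.1988, 0.2312]
eef_rot: [0.105, 0.699, 0.105, -0.699]
ft_force: [0.9, -0.0, 0.2]
grip_width: 0.0002
clock: 1.8
position: [0.3504, -0.2005, 0.231]
eef_rot: [-0.43, -0.561, -0.43, 0.561]
ft_force: [0.0, -0.0, 0.3]
grip_width: 0.0
t 1.8 pos [ 0.3504 -0.2005  0.231 ] F [ 0.   -0.05  0.28] tool shift [ 0.1011  0.0165 -0.5103] twist -0.0 along,across -0.5103 0.0165 j [-0.72 -0.02 -0.35  1.24 -0.    1.12]
[[-0.001  0.965 -0.261]
 [ 0.    -0.261 -0.965]
 [-1.    -0.001 -0.   ]]
```

```bash
python3 -m handwheel '{"translation":[[0,0.0015,-0.042],[0,0.0015,-0.042],[0,0.0015,-0.042],[0,0.0015,-0.042],[0,0.0015,-0.042],[0,0.0015,-0.042],[0,0.0015,-0.042],[0,0.0015,-0.042],[0,0,-0.042],[0,0.0015,-0.042],[0,0.0015,-0.042],[0,0.0015,-0.044]],"twist":[0,0,0,0,0,0,0,0,0,0,0,0]}' && python3 -m handwheel '{"translation":[[0.04,0,0],[0.04,0,0],[0.03,0,0],[0.03,0,0],[0,0,0]],"twist":[0,0,0,0,0]}'
python3 - <<'E'
from h import *
R,p=to(BTN)
for n in("top","scene"):
    pc,d=robot.get_image(n);u,v=px(n,BTN).astype(int);print(n,u,v,px(n,p))
    w=60;cv2.imwrite(f"pics/a_{n}.png",cv2.resize(pc[v-w:v+w,u-80:u+80,::-1],None,fx=4,fy=4,interpolation=2))
a=cv2.imread("pics/a_top.png")[:,:400];b=cv2.imread("pics/a_scene.png")[:,120:520];cv2.imwrite("pics/a.png",np.hstack([cv2.imread("pics/a_top.png")[:,120:520],b]))
E
```

```text
clock: 3.0
position: [0.4986, 0.2851, 0.231]
eef_rot: [-0.429, -0.562, -0.429, 0.562]
ft_force: [1.1, -0.5, -0.3]
grip_width: 0.0002
clock: 3.5
position: [0.495, 0.2821, 0.0866]
eef_rot: [-0.428, -0.559, -0.43, 0.565]
ft_force: [0.3, -0.0, 0.3]
grip_width: 0.0001
t 3.5 pos [0.495  0.2821 0.0866] F [ 0.27 -0.01  0.31] tool shift [ 0.0366  0.0027 -0.0069] twist -0.003 along,across -0.0067 0.0025 j [ 0.38  0.39 -0.21  0.98 -0.    2.21]
top 267 220 [268.54165016 219.59080887]
scene 288 246 [290.99107157 232.67304711]
```

View pics/a.png

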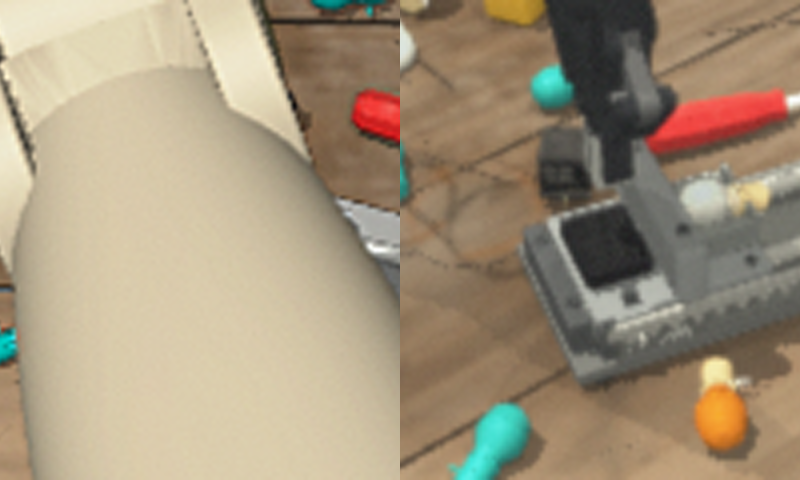

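```bash
python3 -m handwheel '{"translation":[[0,0.0025,-0.003],[0.016,0,0],[0.016,0,0],[0,0,0],[0.002,0,0],[0.002,0,0],[0.002,0,0],[0,0,0],[0,0,0]],"twist":[0,0,0,0,0,0,0,0,0]}' && python3 -c "from h import *;to(BTN)"
```

```text
clock: 4.5
position: [0.5019, 0.2857, 0.0535]
eef_rot: [0.43, 0.562, 0.43, -0.561]
ft_force: [-0.3, -0.1, 0.0]
grip_width: 0.0
t 4.5 pos [0.5019 0.2857 0.0535] F [-0.33 -0.12  0.03] tool shift [ 0.0035 -0.0032 -0.0014] twist -0.0 along,across -0.0014 -0.0032 j [ 0.38  0.43 -0.24  0.9  -0.    2.21]
```

```bash
python3 -m handwheel '{"translation":[[0,-0.003,0.001],[0.002,0,0],[0.002,0,0],[0.002,0,0],[0.002,0,0],[0.002,0,0],[0,0,0],[0,0,0]],"twist":[0,0,0,0,0,0,0,0]}' && python3 -c "from h import *;to(BTN)"
```

```text
clock: 5.3
position: [0.4986, 0.2855, 0.0434]
eef_rot: [-0.43, -0.561, -0.43, 0.561]
ft_force: [-2.2, -0.7, 5.2]
grip_width: 0.0001
t 5.3 pos [0.4986 0.2855 0.0434] F [-2.2  -0.69  5.21] tool shift [-0.0066 -0.     -0.0024] twist -0.0 along,across -0.0024 -0.0 j [ 0.38  0.44 -0.26  0.88  0.    2.22]
```

```bash
python3 -m handwheel '{"translation":[[0.001,0,0.002],[0,0,0.002],[0,0,0.003],[0,0,0.004],[0,0,0.005],[0,0,0.006],[0,0,0.006],[0,0,0.006],[0,0,0.004],[0,0,0.002],[0,0,0]],"twist":[0,0,0,0,0,0,0,0,0,0,0]}'
python3 - <<'E'
from h import *
to(BTN);pc,d=robot.get_image("scene")
cv2.imwrite("pics/b.png",cv2.resize(pc[170:300,240:440,::-1],None,fx=4,fy=4,interpolation=2))
E
```

```text
clock: 6.4
position: [0.4888, 0.2474, 0.0429]
eef_rot: [0.43, 0.562, 0.43, -0.561]
ft_force: [-1.2, 1.1, 5.1]
grip_width: -0.0
t 6.4 pos [0.4888 0.2474 0.0429] F [-1.17  1.14  5.1 ] tool shift [-0.007  -0.0005 -0.0418] twist -0.0 along,across -0.0418 -0.0005 j [ 0.32  0.39 -0.33  0.85  0.    2.16]
```

View pics/b.png

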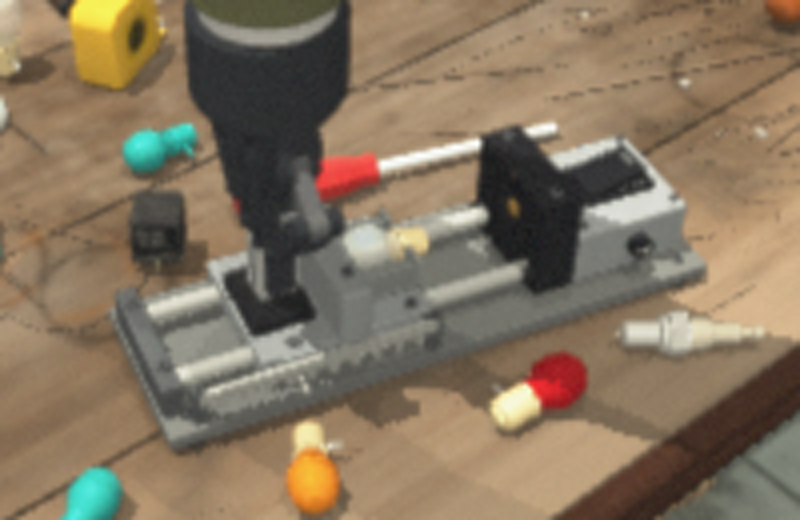

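The carriage has moved with the button held down, and the bulb (crop (380,243)) is still in its cradle. I'll keep pushing.

```bash
python3 -m handwheel '{"translation":[[0,0,0.003],[0,0,0.005],[0,0,0.006],[0,0,0.006],[0,0,0.006],[0,0,0.006],[0,0,0.006],[0,0,0.005],[0,0,0.004],[0,0,0.003],[0,0,0.002],[0,0,0]],"twist":[0,0,0,0,0,0,0,0,0,0,0,0]}' && python3 -c "from h import *;to(BTN)" && python3 -m handwheel '{"translation":[[0,0,0.002],[0,0,0.002],[0,0,0.002],[0,0,0],[0,0,0]],"twist":[0,0,0,0,0]}' && python3 -c "from h import *;to(BTN)"
```

```text
clock: 7.65
position: [0.4755, 0.1972, 0.0429]
eef_rot: [0.43, 0.562, 0.43, -0.561]
ft_force: [-0.6, 1.5, 6.1]
grip_width: 0.0
t 7.65 pos [0.4755 0.1972 0.0429] F [-0.57  1.54  6.07] tool shift [-0.007  -0.0007 -0.0938] twist -0.0 along,across -0.0938 -0.0007 j [ 0.24  0.34 -0.42  0.82  0.    2.07]
clock: 8.15
position: [0.4746, 0.1918, 0.0431]
eef_rot: [0.43, 0.563, 0.43, -0.56]
ft_force: [-0.1, 2.9, 5.8]
grip_width: -0.0003
t 8.15 pos [0.4746 0.1918 0.0431] F [-0.12  2.9   5.82] tool shift [-0.0066 -0.0013 -0.0992] twist -0.0 along,across -0.0991 -0.0013 j [ 0.23  0.33 -0.43  0.81  0.    2.06]
```

```bash
for i in 1; do python3 -m handwheel '{"translation":[[0,0,0.0015],[0,0,0.0015],[0,0,0],[0,0,0]],"twist":[0,0,0,0]}' ; done && python3 -c "from h import *;to(BTN)" && python3 -m handwheel '{"translation":[[0,0,0.0015],[0,0,0.0015],[0,0,0],[0,0,0]],"twist":[0,0,0,0]}' && python3 -c "from h import *;to(BTN)"
```

```text
clock: 8.55
position: [0.4741, 0.189, 0.0432]
eef_rot: [0.43, 0.563, 0.43, -0.56]
ft_force: [1.1, 2.3, 4.7]
grip_width: -0.0001
t 8.55 pos [0.4741 0.189  0.0432] F [1.05 2.3  4.66] tool shift [-0.0065 -0.0015 -0.102 ] twist -0.0 along,across -0.102 -0.0015 j [ 0.22  0.33 -0.43  0.81  0.    2.06]
clock: 8.95
position: [0.4733, 0.1861, 0.0432]
eef_rot: [0.43, 0.563, 0.43, -0.56]
ft_force: [1.6, 2.4, 5.7]
grip_width: -0.0
t 8.95 pos [0.4733 0.1861 0.0432] F [1.62 2.41 5.7 ] tool shift [-0.0065 -0.0015 -0.1051] twist -0.0 along,across -0.105 -0.0015 j [ 0.22  0.32 -0.43  0.81  0.    2.05]
```

```bash
python3 -m handwheel '{"translation":[[0,0,0.0015],[0,0,0.0015],[0,0,0],[0,0,0]],"twist":[0,0,0,0]}'
python3 - <<'E'
from h import *
to(BTN);pc,d=robot.get_image("scene")
cv2.imwrite("pics/c.png",cv2.resize(pc[170:300,240:440,::-1],None,fx=4,fy=4,interpolation=2))
E
```

```text
clock: 9.35
position: [0.4728, 0.1843, 0.0432]
eef_rot: [0.43, 0.563, 0.431, -0.559]
ft_force: [0.8, 8.0, 3.7]
grip_width: -0.0002
t 9.35 pos [0.4728 0.1843 0.0432] F [0.77 8.04 3.72] tool shift [-0.0062 -0.0014 -0.1069] twist 0.001 along,across -0.1069 -0.0015 j [ 0.21  0.32 -0.44  0.81  0.    2.04]
```

View pics/c.png

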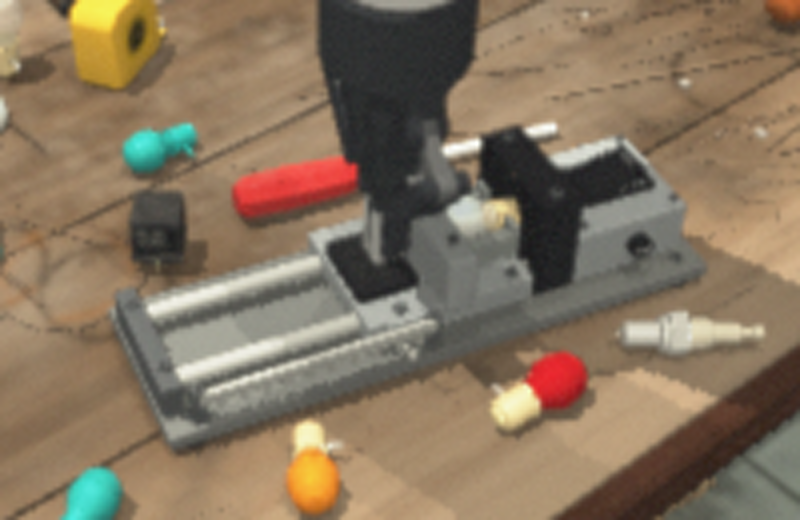

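The force along the push jumped to about 8 N with little further movement. The cap is in the socket, so the carriage is at its stop. I'll push a touch more and then lift straight up.

```bash
python3 -m handwheel '{"translation":[[0,0,0.001],[0,0,0]],"twist":[0,0]}' && python3 -c "from h import *;to(BTN)" && python3 -m handwheel '{"translation":[[-0.003,0,0],[-0.003,0,0],[-0.003,0,0],[-0.003,0,0],[-0.003,0,0],[0,0,-0.004],[-0.015,0,0],[-0.03,0,0],[-0.03,0,0],[-0.03,0,0],[0,0,0]],"twist":[0,0,0,0,0,0,0,0,0,0,0]}' && python3 -c "from h import *;to(SW)"
```

```text
clock: 9.6
position: [0.4728, 0.1843, 0.0433]
eef_rot: [0.429, 0.564, 0.431, -0.558]
ft_force: [2.7, 12.3, 2.4]
grip_width: 0.0003
t 9.6 pos [0.4728 0.1843 0.0433] F [ 2.67 12.28  2.4 ] tool shift [-0.0059 -0.0014 -0.1069] twist 0.001 along,across -0.1069 -0.0015 j [ 0.21  0.32 -0.44  0.81  0.01  2.04]
clock: 10.7
position: [0.474, 0.1853, 0.166]
eef_rot: [0.431, 0.564, 0.428, -0.56]
ft_force: [-0.1, 0.3, 0.2]
grip_width: 0.0003
t 10.7 pos [0.474  0.1853 0.166 ] F [-0.14  0.32  0.19] tool shift [ 0.1057 -0.0033  0.1476] twist -0.001 along,across 0.1474 -0.0027 j [ 0.22  0.21 -0.25  1.1  -0.    2.05]
```

Run:
```python
from h import *
pc,d=robot.get_image("scene");X=cloud("scene",d)
def al(X):return (X-BTN)@U,(X-BTN)@XF
for nm,img,Y in(("before",*(lambda a:(a["p"],cloud("scene",a["d"])))(np.load("scene0.npz"))),("now",pc,X)):
    a,b=al(Y);dark=img.max(2)<75;z=Y[...,2]
    off=0 if nm=="before" else .097
    m=dark&(abs(a-off)<.02)&(abs(b)<.022)&(z>.03)&(z<.06);q=Y[m]
    print(nm,m.sum(),np.median(z[m]),"along range",np.percentile(a[m],[5,50,95]).round(4))
    m=(z>.066)&(z<.076)&(abs(b)<.05)&(a>off-.02)&(a<off+.06)
    print(" rest",m.sum(),np.percentile(a[m],[5,50,95]).round(4))
cv2.imwrite("pics/d.png",cv2.resize(pc[170:300,240:440,::-1],None,fx=4,fy=4,interpolation=2))
```

```text
before 309 0.05176269012368223 along range [-0.0152  0.0005  0.0168]
 rest 332 [0.0221 0.0293 0.0391]
now 284 0.05192065269505937 along range [0.0817 0.0971 0.1134]
 rest 310 [0.1194 0.1257 0.1362]
```

View pics/d.png

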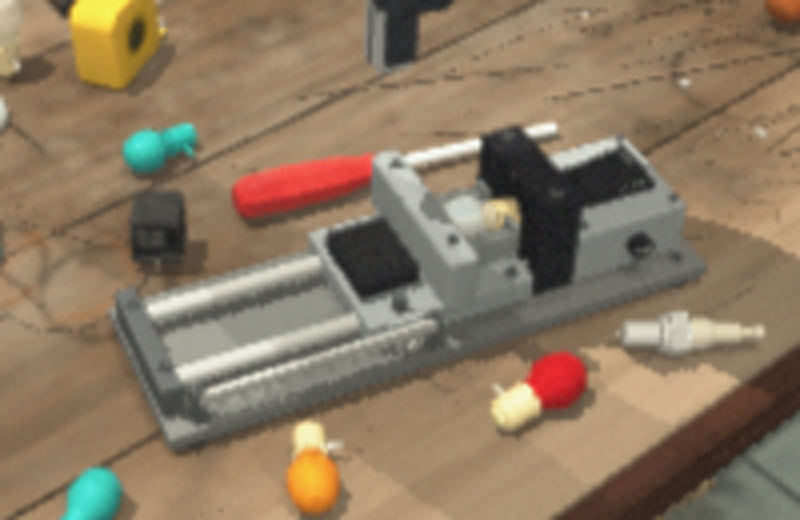

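Depth shows the carriage moved 96.6 mm and the button top is back at its original height, so the carriage is home and locked. On to the rocker.

```bash
python3 -m handwheel '{"translation":[[0,-0.003,0.03],[0,0,0.04],[0,0,0.04],[0,0,0.0385],[0,0,0],[0.03,0,0],[0.03,0,0],[0.02,0,0],[0,0,0],[0,0,0]],"twist":[0,0,0,0,0,0,0,0,0,0]}' && python3 -c "from h import *;to(SW)"
```

```text
clock: 11.75
position: [0.4291, 0.0428, 0.0817]
eef_rot: [-0.429, -0.561, -0.43, 0.562]
ft_force: [0.6, 0.5, 0.6]
grip_width: -0.0
t 11.75 pos [0.4291 0.0428 0.0817] F [0.64 0.55 0.58] tool shift [ 0.0217  0.0036 -0.0019] twist -0.0 along,across -0.0019 0.0036 j [-0.09  0.15 -0.56  0.87 -0.    1.75]
```

```bash
python3 -m handwheel '{"translation":[[0.008,0.003,0],[0.008,0,0],[0.003,0,0],[0.002,0,0],[0.002,0,0],[0.002,0,0],[0,0,0],[0,0,0]],"twist":[0,0,0,0,0,0,0,0]}' && python3 -c "from h import *;to(SW)"
```

```text
clock: 12.55
position: [0.4329, 0.0417, 0.0574]
eef_rot: [0.43, 0.562, 0.43, -0.561]
ft_force: [0.7, -1.5, 0.9]
grip_width: -0.0001
t 12.55 pos [0.4329 0.0417 0.0574] F [ 0.67 -1.5   0.86] tool shift [-0.0026 -0.0004 -0.0019] twist -0.001 along,across -0.0019 -0.0004 j [-0.09  0.18 -0.59  0.8   0.    1.75]
```

```bash
python3 -m handwheel '{"translation":[[0.0015,0,0],[0.0015,0,0],[0.001,0,0],[0,0,0],[0,0,0]],"twist":[0,0,0,0,0]}' && python3 -c "from h import *;to(SW)"
```

```text
clock: 13.05
position: [0.4331, 0.0414, 0.056]
eef_rot: [0.431, 0.562, 0.429, -0.561]
ft_force: [-9.1, -3.3, 28.8]
grip_width: -0.0001
t 13.05 pos [0.4331 0.0414 0.056 ] F [-9.14 -3.35 28.83] tool shift [-0.004  -0.0007 -0.0021] twist -0.0 along,across -0.0022 -0.0007 j [-0.09  0.18 -0.59  0.8  -0.    1.75]
```

The force reached 29 N with no further give, so the rocker has bottomed. I'll lift clear and look.

```bash
python3 -m handwheel '{"translation":[[-0.005,0,0],[-0.02,0,0],[-0.03,0,0],[-0.04,0,0],[-0.04,0,0],[0,0,0.04],[0,0,0.05],[0,0,0.05],[0,0,0.05],[0,0,0.04],[0,0,0],[0,0,0]],"twist":[0,0,0,0,0,0,0,0,0,0,0,0]}'
python3 - <<'E'
from h import *
to(SW)
O={n:np.load(n+"0.npz") for n in("top","scene")};ims=[]
PIV=SW-.013*U
for n in O:
    pc,d=robot.get_image(n)
    for nm,img,dd in(("before",O[n]["p"],O[n]["d"]),("now",pc,d)):
        Y=cloud(n,dd);a=(Y-PIV)@U;b=(Y-PIV)@XF;z=Y[...,2]
        m=(abs(a)<.017)&(abs(b)<.010)&(z>.04)&(z<.075)
        if m.sum()>20:print(n,nm,"rocker slope along U",np.arctan(np.polyfit(a[m],z[m],1)[0]).round(3),m.sum())
        off=0 if nm=="before" else .097;a=(Y-BTN)@U-off;b=(Y-BTN)@XF
        m=(abs(a)<.022)&(abs(b)<.03)&(z>.045)&(z<.06)&(img.max(2)<75)
        print("  button",m.sum(),np.median(a[m]).round(4),np.median(z[m]).round(4))
    if n=="top":ims.append(cv2.resize(pc[190:285,240:400,::-1],(640,380),interpolation=2)[:,:400])
    ims.append(cv2.resize(pc[190:285,280:440,::-1],(640,380),interpolation=2)[:,:400]) if n=="scene" else ims.append(cv2.resize(pc[190:285,240:400,::-1],(640,380),interpolation=2)[:,240:])
cv2.imwrite("pics/e.png",np.hstack(ims[1:]))
E
```

```text
clock: 14.25
position: [0.3724, -0.1808, 0.1881]
eef_rot: [0.429, 0.562, 0.429, -0.562]
ft_force: [1.1, 0.0, 0.0]
grip_width: 0.0003
t 14.25 pos [ 0.3724 -0.1808  0.1881] F [1.14 0.04 0.02] tool shift [ 0.1283 -0.0007 -0.2324] twist -0.003 along,across -0.2325 0.0 j [-0.65  0.02 -0.41  1.13  0.    1.19]
top before rocker slope along U 0.193 146
  button 287 0.0002 0.0511
top now rocker slope along U -0.184 132
  button 303 0.0004 0.0506
scene before rocker slope along U 0.177 129
  button 293 0.0005 0.0519
scene now rocker slope along U -0.043 125
  button 272 -0.0001 0.0518
```

View pics/e.png

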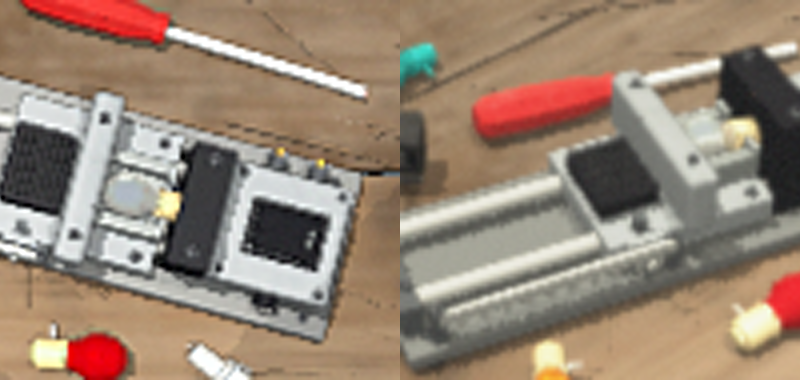

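Top view: the rocker slope flipped from +0.19 to −0.18, and the bulb's cap is seated in the block at (165,205). The scene view gives a smaller flip (−0.04), so I'll recheck that with a dark-pixel mask.

Run:
```python
from h import *
PIV=SW-.013*U
for n in("top","scene"):
    o=np.load(n+"0.npz")
    for nm,(img,dd) in(("before",(o["p"],o["d"])),("now",robot.get_image(n))):
        Y=cloud(n,dd);a=(Y-PIV)@U;b=(Y-PIV)@XF;z=Y[...,2]
        m=(abs(a)<.02)&(abs(b)<.011)&(z>.04)&(z<.075)&(img.max(2)<90)
        bins=np.arange(-.02,.021,.005)
        print(n,nm,[(round(1000*np.median(z[m&(a>=l)&(a<l+.005)]),1),int((m&(a>=l)&(a<l+.005)).sum())) if (m&(a>=l)&(a<l+.005)).any() else None for l in bins[:-1]])
to(SW)
```

```text
top before [(np.float64(54.0), 21), (np.float64(56.0), 27), (np.float64(57.1), 21), (np.float64(57.3), 24), (np.float64(59.1), 23), (np.float64(59.3), 23), (np.float64(60.8), 18), (np.float64(60.0), 17)]
top now [(np.float64(60.3), 26), (np.float64(60.6), 23), (np.float64(59.5), 22), (np.float64(58.9), 22), (np.float64(58.3), 23), (np.float64(57.1), 22), (np.float64(56.6), 19), (np.float64(54.1), 20)]
scene before [(np.float64(54.9), 10), (np.float64(56.4), 24), (np.float64(57.2), 18), (np.float64(58.8), 18), (np.float64(59.7), 22), (np.float64(60.3), 22), (np.float64(61.6), 18), (np.float64(60.7), 6)]
scene now [(np.float64(58.3), 10), (np.float64(61.4), 30), (np.float64(61.2), 16), (np.float64(60.4), 18), (np.float64(60.2), 14), (np.float64(58.8), 17), (np.float64(57.9), 15), (np.float64(57.2), 9)]
t 14.45 pos [ 0.373  -0.179   0.1882] F [0.02 1.35 1.01] tool shift [ 0.1283  0.0004 -0.2306] twist 0.002 along,across -0.2307 -0.0 j [-0.64  0.02 -0.41  1.13  0.    1.19]
```

Both views now agree that the rocker flipped fully: the far half dropped about 4–6 mm. Handing in.

```bash
python3 -c "from plant import robot;print(robot.sign_off())"
```

```text
the job is handed in; nothing more can be done
None
```

I pressed the lock button with the closed fingertips and pushed the carriage to its end stop. I then lifted straight off so the button sprang up and locked it, pressed the rocker's raised half, and handed the job in at about 14.5 s. `sign_off()` gives no verdict, so these are my own last checks:

- **Carriage and button:** depth images put the carriage about 96.5–97 mm along, with the button top back at its starting height.
- **Bulb:** it lies in its cradle with the cap in the socket. I judged this from the pictures; I had no direct reading of the contact pin.
- **Rocker:** it bottomed at about 29 N. In the top view its slope went from +0.19 to −0.18 rad, about 0.38 rad in all.
- **Disagreement:** a first slope fit from the scene camera showed a smaller flip (−0.04 rad). A dark-pixel recheck in both views showed the pressed half 4–6 mm lower, which fits the switch being on.
- **Bystanders and arm:** none of the bystanders visible in the last pictures appeared to have moved. The arm stood clear of everything at hand-in.

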